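Stage a fresh cell over the reader

TASK

Change the sample cell at the bench reader: lift the used square cell out of the reader's well and drop it into the open grey discard box, then fetch the fresh square cell that stands on the left part of the worktop and carry it over the low partition. The reader checks its empty well first, so do not lower the fresh cell in: finish still gripping it, upright and still, about a centimetre above the mouth of the well, centred and turned square with it so that it could go straight down, and never let it touch the reader. Leave the other things on the worktop where they stand.

Things in the scene. Friction and masses are not known exactly. Their poses are not given: they have to be found in the camera images.
- reader_well (a point): centre of the mouth of the reader's square well, level with the reader's flat white top, 80 mm above the worktop. The reader is a fixed box 130 x 130 mm; the well is 52 x 52 mm wide and 12 mm deep, its sides parallel to this point's x and y axes; z points up. The reader stands to the right of the partition, behind the light-blue jugs.
- reader: the whole reader (fixed, 130 x 130 x 80 mm); origin at the centre of its underside, axes as the well's.
- used_cell_center (a point): centre (28 mm above its underside, half-way up) of the used cell: clear, square, open-topped, 46 x 46 mm wide and 56 mm high, walls 2 mm, 85 g nominal; x and y axes are the normals of its sides, z up. It starts upright in the reader's well, its underside 12 mm below the reader's top, so 44 mm stick out; about 3 mm play each side.
- fresh_cell_center (a point): centre (half-way up, 28 mm above its underside) of the fresh cell, same make and size as the used one (46 x 46 x 56 mm, 85 g nominal); x and y axes are the normals of its sides, z up. It starts upright on the worktop left of the partition.
- fresh_cell: the fresh cell; origin at the centre of its underside.
- used_cell: the used cell; origin at the centre of its underside.
- discard_box: fixed open grey box, outside 104 x 104 mm and 70 mm high with a lip 4 mm wider all round, walls and floor 3 mm; origin at the centre of its underside, z up. It stands left of the partition.
- carton: bystander: upright card carton, 42 x 42 x 82 mm; origin at the centre of its underside
- standard_bottle: bystander: white bottle, 47 mm across, 92 mm high; origin at the centre of its underside
- amber_bottle: bystander: amber bottle, 47 mm across, 97 mm high; origin at the centre of its underside
- wash: bystander: white wash bottle with a bent spout, 64 mm across, 197 mm high; origin at the centre of its underside
- vial: bystander: small capped vial, 22 mm across, 46 mm high; origin at the centre of its underside
- dish: bystander: flat lidded dish, 61 mm across, 14 mm high; origin at the centre of its underside
- service_post: the partition: a fixed grey upright bar along x, 494 mm long (x from 0.265 to 0.76), 59 mm thick (y from 0.222 to 0.281), its top 128 mm above the worktop; it does not move
Not all that is in view belongs to the job. Leave any red look-alike of the fresh_cell alone.

How it is judged:
On the way, in this order (a step that is already met when the one before it is completed fails the run):
1. the used cell lies in the discard box, let go (x of used_cell_center in the frame of discard_box between -0.052 and 0.052 m and y of used_cell_center in the frame of discard_box between -0.052 and 0.052 m and z of used_cell_center in the frame of discard_box between 0.01 and 0.065 m and contact force between used_cell and the fingers below 0.1 N and linear speed of used_cell below 0.03 m/s), for 0.2 s.
2. the fresh cell is held over the empty well (horizontal distance between fresh_cell_center and reader_well below 0.006 m and z of fresh_cell_center in the frame of reader_well between 0.032 and 0.048 m and angle between fresh_cell_center's own z axis and vertical below 0.09 rad and (angle between the x axis of fresh_cell_center and the x axis of reader_well, either way round below 0.1 rad or angle between the x axis of fresh_cell_center and the y axis of reader_well, either way round below 0.1 rad) and contact force between fresh_cell and the fingers above 0.5 N and contact force between fresh_cell and reader below 0.1 N and linear speed of fresh_cell below 0.02 m/s), for 0.2 s.
At the end, for the whole second after the job is handed in: Fresh cell held still by the fingers alone, underside 4 to 20 mm above the reader's top, centre within 6 mm of the well's in plan, upright within 5 degrees, sides parallel to the well's within 5.7 degrees (any quarter turn); used cell let go inside the discard box (all of step 1 and all of step 2); the arm keeps its last pose, push and grip.
It fails at once if the fresh cell touches the reader (contact force between fresh_cell and reader above 0.3 N).
It fails at once if another thing on the worktop is moved by more than 20 mm (distance of any of carton, standard_bottle, amber_bottle, vial, dish, wash from where it was at the start of the episode above 0.02 m).
It also fails if it takes over 56 s, if anything falls off the work surface, if the arm or the gripper's body presses on something with over 40 N, if the wrist force passes 120 N, or if a joint passes its speed limit or range.

ROBOT

A 6-joint arm with a two-finger parallel gripper is mounted at the origin on a cart in front of the work surface, level with it; the furniture and walls round the work are solid. World frame = base frame: x ahead of the robot, y to its left, z up, the work surface at z = 0. Lengths are in m, angles in rad, forces in N, time in s.
With the tool pointing down it reaches from about 0.275 to 0.725 m from the base axis. Payload 5.6 kg.
Tool frame: the origin (TCP) lies on the centre line of the jaws, within the pads' length; the fingertips stand ahead of it and the grasp point (between the pads) lies 6 mm ahead of it (manip.tip_extent is the z of the fingertips in the tool frame, in m); z points along the fingers, y is the line along which they close (so a half turn about z gives the same grasp; the last joint's range is limited). The gripper opens to 85 mm and grips with 20 to 120 N. Pads are 22 mm wide; open, the fingers measure 114 mm over their backs; the gripper's body (76 mm by 85 mm) begins 54 mm behind the grasp point. The pads swing forward as they close: fully open they stand 13 mm farther back than shut.
Start: joints at [1.629, 0.255, 0.108, 0, -1.424, -0.285], TCP at [0.124, 0.536, 0.256] pointing down, gripper open.
Joint ranges: [-2.95, 2.95], [-1.21, 1.97], [-1.09, 1.5], [-2.87, 1.71], [-2.94, -0.07], [-3.05, 3.05]. Speed limits (rad/s): [2.57, 2.57, 3.14, 3.14, 3.14, 3.14].

INTERFACE

Orientations are given as [roll, pitch, yaw] about the fixed x, y, z axes, in that order (R = Rz(yaw) Ry(pitch) Rx(roll)).
In Python, from rig import manip, optics gives the robot as it stands. The module is installed in compiled form; this text tells all that it offers.
- The arm moves only by the tool step_arm, never from a script. Its argument "rows" is a list of rows, each a list of 7 numbers: the closure, from 0 (fully open) to 1 (shut), then the shift along the tool's x, y, z as a fraction of full scale, then the turn, a rotation vector about the tool's x, y, z as a fraction of full scale. In form: [[jaw, dx, dy, dz, rx, ry, rz], ...]. A call has 1 to 12 rows; each row is the pose to reach, as a shift and turn from the pose commanded when the call began, along the tool's axes at that moment, turning the shorter way round; what a row does not reach only later rows make up. Full scale, the value 1, is 100 mm for a shift and 180 degrees for a turn. A row lasts 1/10 s, in which the tool goes at most 50 mm and 8.59 degrees, less where a joint would pass 70% of its speed; a pose out of reach is approached as far as the arm can. A call with a number of a shift or a turn outside -1 to 1 is refused whole. A call with a gripper value outside its range is refused whole. The fingers move at their own pace and stop on an object; the grip force is fixed at half the most. Time passes only in rows, so rows that repeat a pose let the fingers close. It gives the time, the measured TCP pose, the force, the opening and the grip force at its end, in the units of the state.
- manip.get_obs(): the state, without advancing time (a new reading comes with each control period).
- optics.get_image(name): name is "side" or "top"; returns (picture, depth): 480x640x3 uint8, red, green, blue; 480x640 float32, m along the optical axis (not along the pixel's ray), 0 where there is no reading.
- optics.camera_params(name): a dict with "K" (3x3 intrinsics, pixels), "k1" (the pictures are not rectified: a ray, as slopes to the right and down, at radius r is drawn at 1 + k1 r^2 times it, then the intrinsics apply), "rvec" (rotation vector, rad) and "tvec" (3), from world to camera coordinates, as OpenCV has them. Camera axes: x right, y down, z forward; pixel columns grow to the right and rows downward; lengths in m; the calibration is good to about 2 mm. A picture is of the moment at which its call begins. camera_params takes no time and is no camera call.
- manip.hand_in(): hands the job in; it is judged then, once.
The state is a dict: "t": time; "joint_pos": joint angles; "qvel": joint speeds; "joint_torque": joint torques, N m; "tcp_pos": TCP position; "orientation": TCP orientation; "contact_force": force on the tool from outside, world axes, zero at the start; "wrist_torque": the same for the moment, N m; "width": opening from 0.0 (shut) to 1.0 (fully open); "finger_force": force on a finger pad.
Only numpy, scipy, OpenCV 4.12 (cv2) and the standard library are available. Lean on these libraries where they do the work, as an engineer would, in place of code of your own. Each camera call takes 0.05 s, during which the arm holds its last target. There are 200 camera calls.

## Working session

There is one attempt and no reset: what is moved stays moved. The work goes in short steps, Python scripts to look and compute and a tool call to move; the robot and the scene stay as the last step left them, time stands still between calls to the robot, and variables do not carry over. Pictures are saved under pics/ and viewed, at most 10 in all, crops included, and the job is handed in when it is done.

Besides the shell and the picture viewer there is one more tool, called after "Emit:" by a JSON object that holds its "op" and its "data". step_arm: Moves the arm, as the interface text tells. Its arguments: {"type":"object","properties":{"rows":{"type":"array"}},"required":["rows"]}

```bash
mkdir -p pics && cat > h.py <<'E'
import numpy as np, cv2
from rig import manip, optics
def cam(n):
    p=optics.camera_params(n); K=np.array(p["K"]);R=cv2.Rodrigues(np.array(p["rvec"],float))[0];t=np.array(p["tvec"],float).ravel()
    return K,float(p["k1"]),R,t
def ray(n,uv):
    K,k1,R,t=cam(n); uv=np.atleast_2d(np.array(uv,float))
    D=np.array([k1,0,0,0,0.])
    s=cv2.undistortPointsIter(uv.reshape(-1,1,2),K,D,None,None,(3,100,1e-10)).reshape(-1,2)
    d=np.c_[s,np.ones(len(s))]
    return -R.T@t, d@R   # origin, dirs (depth-scaled)
def onplane(n,uv,z):
    o,d=ray(n,uv); return o+d*((z-o[2])/d[:,2])[:,None]
def cloud(n,dep):
    v,u=np.mgrid[:480,:640]; o,d=ray(n,np.c_[u.ravel(),v.ravel()])
    return (o+d*dep.reshape(-1,1)).reshape(480,640,3)
def proj(n,P):
    K,k1,R,t=cam(n); return cv2.projectPoints(np.atleast_2d(np.array(P,float)),cv2.Rodrigues(R)[0],t,K,np.array([k1,0,0,0,0.]))[0].reshape(-1,2)
E
python3 - <<'E'
from h import *
for n in("top","side"):
    im,d=optics.get_image(n); np.savez(f"{n}0.npz",im=im,d=d); cv2.imwrite(f"pics/{n}0.png",im[:,:,::-1])
    K,k1,R,t=cam(n); print(n,K[0,0],k1,-R.T@t,R[2])
o=manip.get_obs(); print(o, manip.tip_extent)
E
```

```text
top 544.7712290038102 -0.017640764132770312 [0.3010464  0.21019658 1.25706975] [ 0.17015681  0.03024822 -0.98495264]
side 543.2656992522251 -0.10655103355699022 [0.35330533 1.35912036 0.88848113] [ 0.10836674 -0.81607214 -0.56769967]
{'t': 0.1, 'joint_pos': array([ 1.62860186e+00,  2.55703020e-01,  1.07147016e-01, -4.17937606e-04,
       -1.42390429e+00, -2.84599930e-01]), 'qvel': array([ 1.64964819e-05, -7.63619254e-04,  2.53781303e-03,  2.88562322e-03,
       -7.02215809e-04,  1.57268448e-03]), 'joint_torque': array([-2.04894008e-03, -3.87602162e+01,  2.38476920e+01,  5.37785456e+00,
       -3.78937635e-03,  2.89062683e-06]), 'tcp_pos': array([0.12352674, 0.53554449, 0.25548401]), 'orientation': array([ 3.13987955e+00, -7.04950216e-05, -2.26855849e-01]), 'contact_force': array([-0.75904598,  0.19751939, -1.11830395]), 'wrist_torque': array([ 0.02454486,  0.04959689, -0.05914389]), 'finger_force': 0.0, 'width': 0.9996989511874396} 0.025
```

View pics/top0.png

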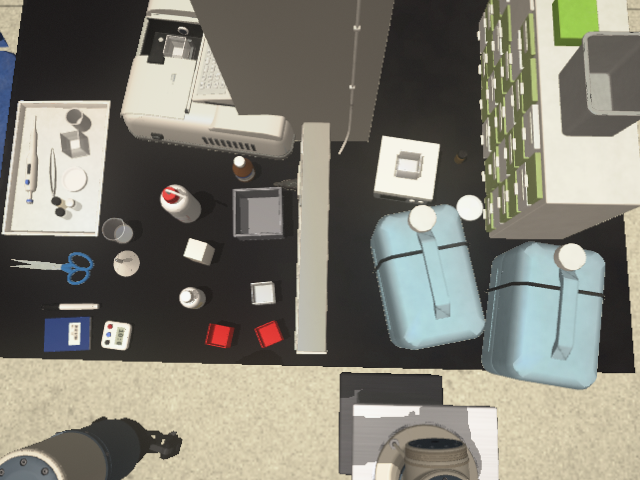

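View pics/side0.png

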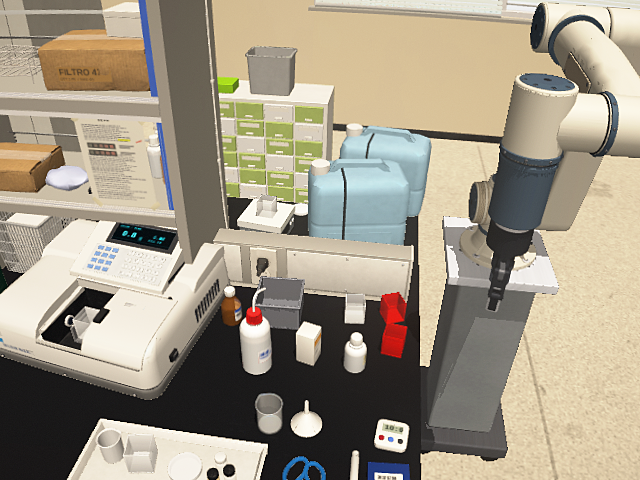

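The top view shows the reader at (407,168) with the used cell at (408,163), the box at (258,213), and the partition at x≈313.

Fresh-cell candidates:
- Clear cell at (263,293)
- Red look-alikes at (219,335) and (268,333)
- Tray glass at (75,143)
- Cell in the spectrophotometer at (178,48)

The cell at (263,293) fits: it is clear, square, on the worktop and left of the partition. I'll confirm it in a crop.

```bash
python3 - <<'E'
from h import *
t=np.load("top0.npz"); im=t["im"]; d=t["d"]
a=cv2.resize(im[130:210,370:450],(400,400),interpolation=cv2.INTER_CUBIC)
b=cv2.resize(im[270:350,205:285],(400,400),interpolation=cv2.INTER_CUBIC)
cv2.imwrite("pics/crop1.png",np.hstack([a,b])[:,:,::-1])
C=cloud("top",d); np.set_printoptions(precision=3,suppress=True)
for nm,p in dict(readertop=(390,185),readertop2=(428,150),cellin=(408,163),jug1=(420,300),jug1cap=(423,217),jug2cap=(571,257),jug2=(580,340),shelf=(300,60),shelfedge=(300,130),shelfR=(350,130),box=(262,213),boxlip=(236,200),part=(313,200),fresh=(263,293),rightcab=(530,120),cap=(469,207),capblack=(460,157),spec=(270,135),amber=(242,165),carton=(199,250),bottle=(192,297),wash=(175,195),pole=(345,150)).items():
    print(nm,C[p[1],p[0]])
# height map maxima on grid over workspace
for n in("top","side"):
    q=np.load(n+"0.npz"); C=cloud(n,q["d"]).reshape(-1,3)[q["d"].ravel()>0]
    print(n)
    H=np.zeros((14,18))
    for x,y,z in C:
        i=int((x-.15)/.05); j=int((.6-y)/.05)
        if 0<=i<14 and 0<=j<18: H[i,j]=max(H[i,j],z)
    print("y from .6 down; x from .15 up"); print((H[::-1]*1000).astype(int))
E
```

```text
readertop [0.633 0.087 0.079]
readertop2 [0.717 0.001 0.077]
cellin [0.678 0.049 0.1  ]
jug1 [0.37  0.046 0.225]
jug1cap [0.526 0.041 0.24 ]
jug2cap [ 0.453 -0.231  0.248]
jug2 [ 0.302 -0.248  0.227]
shelf [0.765 0.273 0.39 ]
shelfedge [0.765 0.292 0.066]
shelfR [0.753 0.178 0.101]
box [0.582 0.381 0.003]
boxlip [0.597 0.432 0.066]
part [0.584 0.256 0.127]
fresh [0.391 0.367 0.029]
rightcab [ 0.688 -0.138  0.325]
cap [ 0.602 -0.104  0.013]
capblack [ 0.713 -0.079  0.042]
spec [0.721 0.35  0.148]
amber [0.67  0.417 0.094]
carton [0.479 0.506 0.079]
bottle [0.375 0.514 0.085]
wash [0.581 0.542 0.163]
pole [0.74  0.187 0.003]
top
y from .6 down; x from .15 up
[[150 168 186 191   0   0   0   0   0   8   8   5   7   6 345 379 378   0]
 [151 163 183 564 566 565 565 566 574 565   5   6   7   5 342 468 468 467]
 [130 139 153 158 164 158 133 133  95  84 121  86  84  50 335 468 351 438]
 [  7   6   5 100   5   5 134 133   9  84 127 126  86   7 337 467 374 432]
 [156 136   6  75  74  98 133 132   6  85  86 125  85  19 344 468 468 465]
 [193 198   7  75  10  75 133 132   7   6 191 215 220  19 34
[... 1001 characters left out ...]
 82  16 343 466 465 467]
 [195 198   3  72   6  74 131 132   0   0   0 210 212  16 344 348 348 349]
 [  5  83   4  73  72  73 132 130   0 221 249 249 224   0 344 348 348 349]
 [  5  85  85   4   5   4 132 131   0 228 245 255 230   0 207 225 248 245]
 [  5   6   5   4  57  56 131 132   0 228 230 255   0   0 219 231 252 245]
 [ 63  95   4   3  58  59 131 132   0 205 227 254 254 223 231 252 253 227]
 [  5  50  61  57  57  57 131 132   0  88 226 245 238 225 223 254 254   0]
 [  6   4  61  58  58  59 132 131   0   0 221 223 216   3 224 252 253 225]
 [  5   3   4   4   4   3   3   4   4   2   4   3   4   6 222 225 227 223]
 [656 657 654   0   0   0   0   0   2   5   4 161 178   6   5   2   0   0]]
```

View pics/crop1.png

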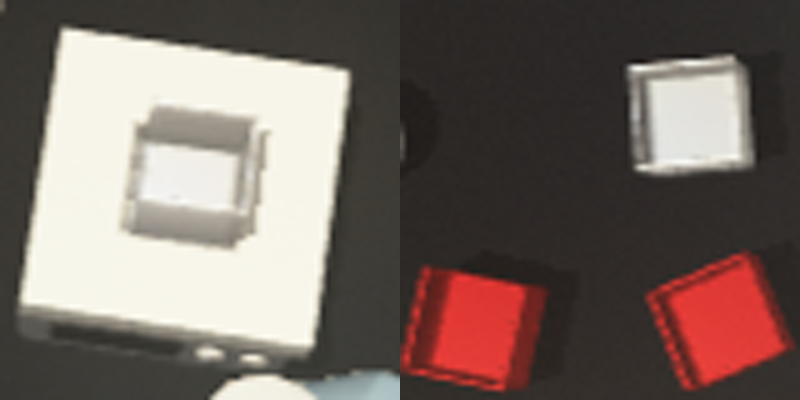

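The crop confirms it. The used cell stands in the reader at about (408,163). The clear fresh cell is at (263,293), apart from the two red look-alikes. Next I'll measure poses.

```bash
cat >> h.py <<'E'
np.set_printoptions(precision=4,suppress=True)
def rect(P):
    r=cv2.minAreaRect((np.array(P)[:,:2]*1000).astype(np.float32)); a=r[2]%90
    return np.round(r[0],1),np.round(r[1],1),round(a if a<45 else a-90,1)
def band(n,im,d,x0,x1,y0,y1,z0,z1,zp):
    """pixels whose 3D points fall in the box, largest blob outline recast on plane zp -> rect (mm, deg)"""
    C=cloud(n,d); m=((C[...,0]>x0)&(C[...,0]<x1)&(C[...,1]>y0)&(C[...,1]<y1)&(C[...,2]>z0)&(C[...,2]<z1)&(d>0)).astype(np.uint8)
    c=max(cv2.findContours(m,cv2.RETR_EXTERNAL,cv2.CHAIN_APPROX_NONE)[0],key=len).reshape(-1,2)
    return rect(onplane(n,c,zp)), rect(C[m>0])
E
python3 - <<'E'
from h import *
for n in("top","side"):
    q=np.load(n+"0.npz"); im,d=q["im"],q["d"]
    print(n,"reader",*band(n,im,d,.58,.77,-.06,.16,.07,.092,.08))
    print(n,"used",*band(n,im,d,.60,.74,0,.1,.108,.14,.124))
    print(n,"fresh",*band(n,im,d,.33,.45,.31,.42,.042,.07,.056))
    print(n,"box",*band(n,im,d,.5,.65,.3,.46,.06,.085,.07))
    print(n,"carton",*band(n,im,d,.42,.54,.45,.56,.07,.09,.082))
    print(n,"amber",*band(n,im,d,.61,.70,.36,.46,.08,.11,.09))
    print(n,"jugtop",*band(n,im,d,.2,.65,-.12,.13,.2,.3,.22))
E
```

```text
top reader (array([674.4,  49.7]), array([128.3, 133.6]), -8.2) (array([685.4,  77.2]), array([186.1, 142.6]), -8.4)
top used (array([672.2,  50.8]), array([46.6, 52.2]), -6.7) (array([674.9,  49.9]), array([46.1, 48.3]), -5.3)
top fresh (array([390.8, 365.5]), array([47. , 47.4]), 6.0) (array([371.3, 364.5]), array([86.4, 47. ]), 5.8)
top box (array([574.8, 381.5]), array([119.4, 111.1]), 2.8) (array([575.4, 368.1]), array([118.3, 141. ]), 3.9)
top carton (array([479.8, 512.1]), array([44.7, 42.3]), -14.9) (array([480.7, 513.6]), array([42.5, 42.2]), -15.4)
top amber (array([680.2, 423.5]), array([26.8, 23.9]), -44.2) (array([679.1, 423.6]), array([24. , 24.2]), 41.0)
top jugtop (array([422.5,  24.7]), array([265.8, 166.6]), 12.3) (array([421. ,  21.1]), array([263.4, 168.7]), 12.5)
side reader (array([669.7,  57.2]), array([147.4, 137.4]), -8.4) (array([681.3,  68.8]), array([183.9, 146.7]), -8.2)
side used (array([668.5,  61.5]), array([73., 55.]), -5.1) (array([671.4,  48. ]), array([57.5, 48.2]), -4.3)
side fresh (array([385.5, 376.1]), array([45.1, 64.1]), 5.6) (array([386.4, 366.9]), array([45.5, 54.7]), 5.8)
side box (array([566.6, 387.8]), array([110.6, 121.4]), 3.4) (array([573.7, 370.4]), array([122.3, 140.6]), 3.7)
side carton (array([475.4, 520.9]), array([53.6, 46.5]), -15.1) (array([476.2, 514.2]), array([45.9, 42.8]), -16.6)
side amber (array([676.1, 425.8]), array([23.1, 40.4]), 16.0) (array([676.3, 425.8]), array([23.7, 26.3]), 14.3)
side jugtop (array([419.7,  37.2]), array([257.4, 213.2]), 11.7) (array([418.4,  28.2]), array([259.8, 163.4]), 13.0)
```

Emit:
{"op": "step_arm", "data": {"rows": [[0,0,0,-0.64,0,0,-0.036],[0,0,0,-0.64,0,0,-0.036],[0,0,0,-0.64,0,0,-0.036]]}}

```text
t: 0.4
tcp_pos: [0.1239, 0.5367, 0.3229]
orientation: [-3.137, -0.0, -0.114]
contact_force: [0.1, 0.1, -0.4]
width: 0.998
finger_force: 0.0
```

Emit:
{"op": "step_arm", "data": {"rows": [[0,0.5,0.35,0,0,0,0],[0,1,0.7,0,0,0,0],[0,1,0.7,0,0,0,0]]}}

```text
t: 0.7
tcp_pos: [0.2167, 0.4526, 0.3198]
orientation: [3.14, -0.0, -0.115]
contact_force: [0.1, 1.2, 1.4]
width: 0.998
finger_force: 0.0
```

Emit:
{"op": "step_arm", "data": {"rows": [[0,0.4,0.3,0,0,0,0],[0,0.8,0.6,0,0,0,0],[0,1,0.7,0,0,0,0]]}}

```text
t: 1.0
tcp_pos: [0.308, 0.3713, 0.3199]
orientation: [3.14, 0.0, -0.116]
contact_force: [0.3, 1.5, 0.4]
width: 1.001
finger_force: 0.0
```

Emit:
{"op": "step_arm", "data": {"rows": [[0,0.4,0.3,0,0,0,0],[0,0.8,0.6,0,0,0,0],[0,1,0.7,0,0,0,0]]}}

```text
t: 1.3
tcp_pos: [0.3993, 0.2904, 0.3195]
orientation: [3.14, 0.001, -0.116]
contact_force: [0.7, 0.8, 0.7]
width: 1.003
finger_force: 0.0
```

Emit:
{"op": "step_arm", "data": {"rows": [[0,0.4,0.3,0,0,0,0],[0,0.8,0.6,0,0,0,0],[0,1,0.7,0,0,0,0],[0,1,0.7,0,0,0,0]]}}

```text
t: 1.7
tcp_pos: [0.4907, 0.2103, 0.3183]
orientation: [3.139, 0.002, -0.118]
contact_force: [0.0, -0.1, -0.1]
width: 0.999
finger_force: 0.0
```

Emit:
{"op": "step_arm", "data": {"rows": [[0,0.4,0.3,0,0,0,0],[0,0.8,0.6,0,0,0,0],[0,1,0.69,0,0,0,0]]}}

```text
t: 2.0
tcp_pos: [0.5819, 0.1304, 0.3189]
orientation: [3.14, 0.002, -0.115]
contact_force: [0.5, 0.8, 0.0]
width: 1.001
finger_force: 0.0
```

Emit:
{"op": "step_arm", "data": {"rows": [[0,0.4,0.3,0,0,0,0],[0,0.8,0.6,0,0,0,0],[0,1,0.69,0,0,0,0],[0,1,0.69,0,0,0,0],[0,1,0.69,0,0,0,0]]}}

```text
t: 2.5
tcp_pos: [0.6722, 0.053, 0.3188]
orientation: [3.141, 0.002, -0.114]
contact_force: [-0.7, 0.1, 0.1]
width: 1.006
finger_force: 0.0
```

Emit:
{"op": "step_arm", "data": {"rows": [[0,0,0,0.4,0,0,0],[0,0,0,0.8,0,0,0],[0,0,0,0.8,0,0,0],[0,0,0,0.8,0,0,0]]}}

```text
t: 2.9
tcp_pos: [0.6719, 0.0532, 0.2416]
orientation: [3.141, -0.0, -0.112]
contact_force: [0.7, -0.5, 2.3]
width: 0.999
finger_force: 0.0
```

```bash
python3 - <<'E'
from h import *
a=[]
for n in("side","top"):
    im,d=optics.get_image(n); np.savez(f"{n}1.npz",im=im,d=d); 
    x0,y0=(210,120) if n=="side" else (330,70)
    a.append(cv2.resize(im[y0:y0+150,x0:x0+100],(400,600),interpolation=cv2.INTER_CUBIC))
cv2.imwrite("pics/b1.png",np.hstack(a)[:,:,::-1])
print(manip.get_obs()["tcp_pos"],manip.get_obs()["joint_pos"])
E
```

```text
[0.6735 0.0532 0.2442] [ 0.31    0.5125  0.4604  0.0014 -1.5127  1.1479]
```

View pics/b1.png

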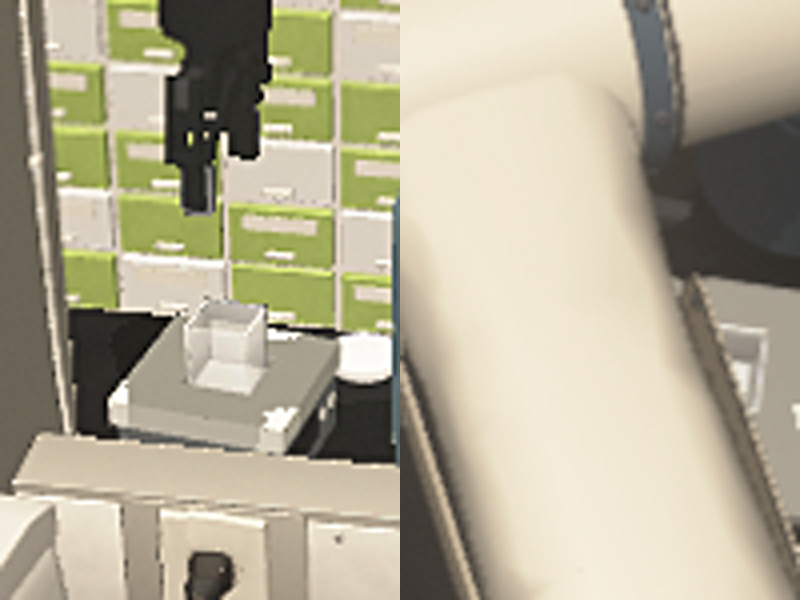

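Side crop: the gripper hangs straight above the used cell, with the cell at crop (225,345). The arm hides the top view. I'll lower and grip.

Emit:
{"op": "step_arm", "data": {"rows": [[0,0,0.03,0.4,0,0,0],[0,0,0.03,0.8,0,0,0],[0,0,0.03,0.8,0,0,0]]}}

```text
t: 3.3
tcp_pos: [0.6699, 0.0498, 0.1567]
orientation: [3.14, 0.007, -0.114]
contact_force: [-0.9, -0.9, -1.7]
width: 1.005
finger_force: 0.0
```

Emit:
{"op": "step_arm", "data": {"rows": [[0,0,0,0.2,0,0,0],[0,0,0,0.4,0,0,0],[0,0,0,0.46,0,0,0],[0,0,0,0.46,0,0,0],[0,0,0,0.46,0,0,0]]}}

```text
t: 3.8
tcp_pos: [0.6734, 0.0497, 0.1169]
orientation: [-3.141, -0.004, -0.113]
contact_force: [-0.0, 0.1, -0.1]
width: 1.002
finger_force: 0.0
```

Emit:
{"op": "step_arm", "data": {"rows": [[1,0,0,0,0,0,0],[1,0,0,0,0,0,0],[1,0,0,0,0,0,0],[1,0,0,0,0,0,0],[1,0,0,0,0,0,0],[1,0,0,0,0,0,0],[1,0,0,0,0,0,0],[1,0,0,0,0,0,0]]}}

```text
t: 4.6
tcp_pos: [0.6725, 0.0496, 0.1153]
orientation: [-3.141, -0.002, -0.113]
contact_force: [-0.9, 1.6, 6.3]
width: 0.529
finger_force: 62.5
```

Emit:
{"op": "step_arm", "data": {"rows": [[1,0,0,-0.15,0,0,0],[1,0,0,-0.4,0,0,0],[1,0,0,-0.7,0,0,0],[1,0,0,-1,0,0,0],[1,0,0,-1,0,0,0]]}}

```text
t: 5.1
tcp_pos: [0.6737, 0.0495, 0.219]
orientation: [-3.14, -0.007, -0.114]
contact_force: [0.6, 0.5, -0.6]
width: 0.528
finger_force: 61.9
```

Emit:
{"op": "step_arm", "data": {"rows": [[1,-0.1,-0.2,-0.1,0,0,0],[1,-0.2,-0.5,-0.2,0,0,0],[1,-0.33,-0.8,-0.2,0,0,0]]}}

```text
t: 5.4
tcp_pos: [0.6483, 0.1333, 0.2345]
orientation: [-3.141, -0.0, -0.115]
contact_force: [0.8, 0.3, -0.4]
width: 0.53
finger_force: 61.9
```

Emit:
{"op": "step_arm", "data": {"rows": [[1,-0.17,-0.4,0,0,0,0],[1,-0.33,-0.8,0,0,0,0]]}}

```text
t: 5.6
tcp_pos: [0.6235, 0.2171, 0.233]
orientation: [3.141, 0.002, -0.115]
contact_force: [0.5, 0.2, -1.0]
width: 0.53
finger_force: 61.9
```

Emit:
{"op": "step_arm", "data": {"rows": [[1,-0.17,-0.4,0,0,0,0],[1,-0.33,-0.8,0,0,0,0]]}}

```text
t: 5.8
tcp_pos: [0.5996, 0.3007, 0.2329]
orientation: [3.141, 0.002, -0.114]
contact_force: [1.0, -0.3, -0.7]
width: 0.53
finger_force: 61.9
```

Emit:
{"op": "step_arm", "data": {"rows": [[1,-0.1,-0.35,0,0,0,-0.02],[1,-0.2,-0.6,0,0,0,-0.05],[1,-0.33,-0.79,0,0,0,-0.053],[1,-0.33,-0.79,0,0,0,-0.053],[1,-0.33,-0.79,0,0,0,-0.053]]}}

```text
t: 6.3
tcp_pos: [0.5765, 0.3817, 0.233]
orientation: [3.14, 0.002, 0.054]
contact_force: [1.0, 0.4, -0.4]
width: 0.527
finger_force: 61.9
```

```bash
python3 - <<'E'
from h import *
a=[]
for n in("side","top"):
    im,d=optics.get_image(n); np.savez(f"{n}2.npz",im=im,d=d); 
    x0,y0=(220,190) if n=="side" else (210,100)
    a.append(cv2.resize(im[y0:y0+150,x0:x0+100],(400,600),interpolation=cv2.INTER_CUBIC))
cv2.imwrite("pics/b2.png",np.hstack(a)[:,:,::-1])
print(manip.get_obs()["tcp_pos"],manip.get_obs()["orientation"])
E
```

```text
[0.5772 0.3807 0.2337] [3.1408 0.0008 0.0519]
```

View pics/b2.png

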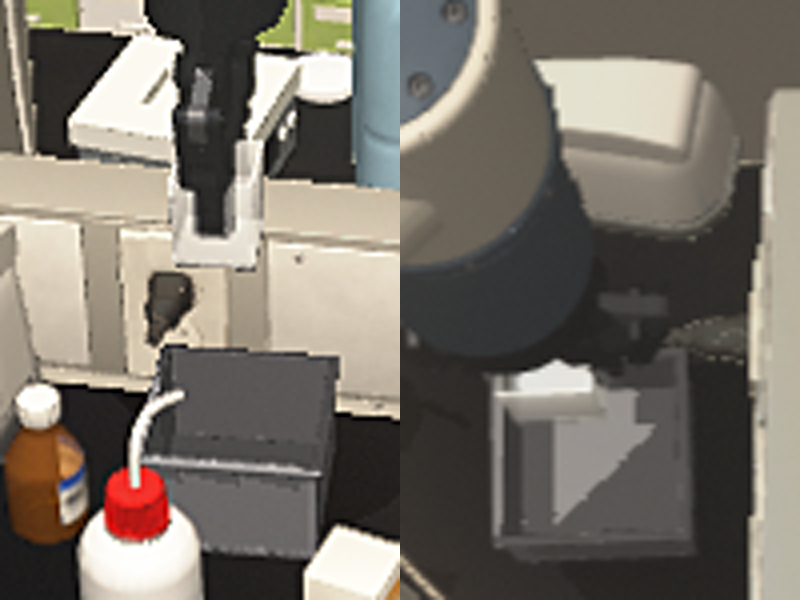

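```bash
python3 - <<'E'
from h import *
for n in("top","side"):
    q=np.load(n+"0.npz"); C=cloud(n,q["d"]); m=(C[...,2]>.06)&(C[...,2]<.08)&(q["d"]>0)
    P=C[m]
    for a,b in((.34,.37),(.37,.40),(.40,.42)):
        s=P[(P[:,1]>a)&(P[:,1]<b)&(P[:,0]>.5)&(P[:,0]<.65)]; print(n,"x",s[:,0].min(),s[:,0].max())
    for a,b in((.54,.57),(.57,.61)):
        s=P[(P[:,0]>a)&(P[:,0]<b)&(P[:,1]>.3)&(P[:,1]<.46)]; print(n,"y",np.percentile(s[:,1],[0,2,98,100]))
E
```

```text
top x 0.5166259594601177 0.6282610777265961
top x 0.516113608829811 0.6276296306043339
top x 0.5133086496225577 0.6253382534435203
top y [0.3256 0.3258 0.4368 0.4371]
top y [0.3264 0.3268 0.4381 0.439 ]
side x 0.51273748387376 0.6280132134138403
side x 0.5111179922126673 0.6229816404264005
side x 0.5101039198179269 0.6175610692318181
side y [0.3251 0.3259 0.438  0.4383]
side y [0.323  0.3274 0.4397 0.4413]
```

Emit:
{"op": "step_arm", "data": {"rows": [[1,-0.06,0,0.3,0,0,0],[1,-0.06,0,0.6,0,0,0],[1,-0.06,0,0.9,0,0,0]]}}

```text
t: 6.7
tcp_pos: [0.5714, 0.38, 0.1435]
orientation: [-3.141, -0.0, 0.051]
contact_force: [-0.5, -0.3, -0.9]
width: 0.525
finger_force: 61.9
```

Emit:
{"op": "step_arm", "data": {"rows": [[1,0,0,0.25,0,0,0],[1,0,0,0.5,0,0,0],[1,0,0,0.58,0,0,0],[1,0,0,0.58,0,0,0],[1,0,0,0.58,0,0,0]]}}

```text
t: 7.2
tcp_pos: [0.572, 0.3812, 0.0878]
orientation: [-3.141, -0.002, 0.052]
contact_force: [0.6, -0.1, 0.1]
width: 0.532
finger_force: 61.9
```

Emit:
{"op": "step_arm", "data": {"rows": [[0.35,0,0,0,0,0,0],[0.35,0,0,0,0,0,0],[0.35,0,0,0,0,0,0],[0.35,0,0,0,0,0,0],[0.35,0,0,0,0,0,0],[0.35,0,0,0,0,0,0]]}}

```text
t: 7.8
tcp_pos: [0.5711, 0.3812, 0.0863]
orientation: [3.142, -0.0, 0.053]
contact_force: [0.3, -0.2, 0.7]
width: 0.649
finger_force: 0.0
```

Emit:
{"op": "step_arm", "data": {"rows": [[0.35,0,0,-0.3,0,0,0],[0.35,0,0,-0.7,0,0,0],[0,0,0,-1,0,0,0],[0,0,0,-1,0,0,0]]}}

```text
t: 8.2
tcp_pos: [0.5732, 0.3823, 0.1925]
orientation: [-3.136, -0.009, 0.053]
contact_force: [0.8, 0.4, -0.2]
width: 0.959
finger_force: 0.0
```

Emit:
{"op": "step_arm", "data": {"rows": [[0,-0.4,0,0,0,0,0],[0,-0.91,0.03,0,0,0,0]]}}

```text
t: 8.4
tcp_pos: [0.4812, 0.3732, 0.1846]
orientation: [3.141, 0.001, 0.051]
contact_force: [-0.9, 2.0, 0.2]
width: 1.001
finger_force: 0.0
```

Emit:
{"op": "step_arm", "data": {"rows": [[0,-0.4,0.03,0,0,0,-0.017],[0,-0.91,0.03,0,0,0,-0.017],[0,-0.91,0.03,0,0,0,-0.017],[0,-0.91,0.03,0,0,0,-0.017]]}}

```text
t: 8.8
tcp_pos: [0.3897, 0.3657, 0.1867]
orientation: [-3.141, -0.0, 0.108]
contact_force: [0.1, 0.4, 0.5]
width: 1.001
finger_force: 0.0
```

```bash
python3 - <<'E'
from h import *
a=[]
for n in("side","top"):
    im,d=optics.get_image(n); np.savez(f"{n}3.npz",im=im,d=d); 
    x0,y0=(250,240) if n=="side" else (225,180)
    a.append(cv2.resize(im[y0:y0+150,x0:x0+100] if n=="side" else im[y0:y0+150,x0:x0+100],(400,600),interpolation=cv2.INTER_CUBIC))
cv2.imwrite("pics/b3.png",np.hstack(a)[:,:,::-1])
print(manip.get_obs()["tcp_pos"],manip.get_obs()["orientation"])
# side: rim of fresh cell: project candidate rim corners for pixel comparison
for n in("side","top"):
    q=np.load(n+"0.npz"); C=cloud(n,q["d"]); P=C[(C[...,2]>.052)&(C[...,2]<.062)&(q["d"]>0)]
    P=P[(P[:,0]>.353)&(P[:,0]<.43)&(P[:,1]>.32)&(P[:,1]<.41)]; print(n,len(P),rect(P))
E
```

```text
[0.3912 0.366  0.1864] [-3.1413 -0.0005  0.1062]
side 82 (array([386.4, 366.4]), array([45.3, 51.1]), 5.6)
top 81 (array([391.2, 366.2]), array([46.2, 46.7]), 6.5)
```

View pics/b3.png

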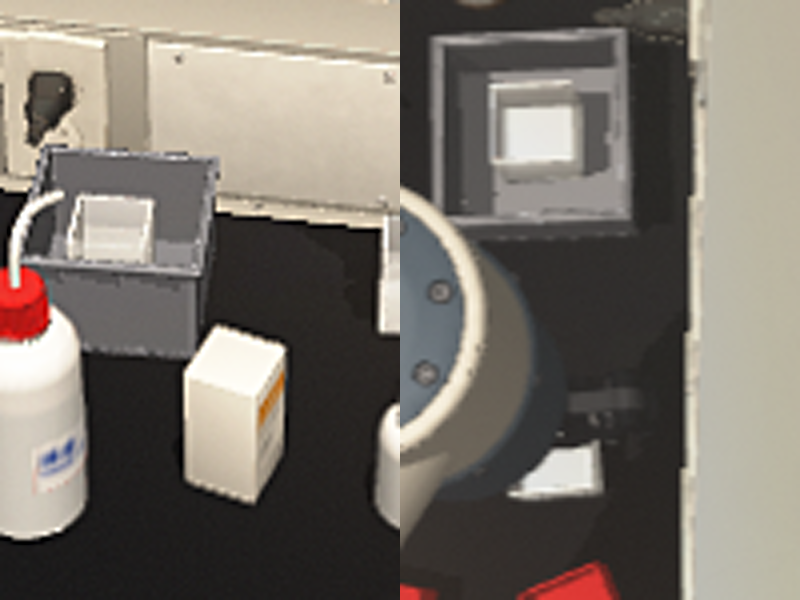

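Both views show the used cell standing upright inside the discard box (top crop (535,130)). The tool is above the fresh cell, so I'll descend and grip.

Emit:
{"op": "step_arm", "data": {"rows": [[0,-0.02,0,0.3,0,0,0],[0,-0.02,0,0.6,0,0,0],[0,-0.02,0,0.9,0,0,0]]}}

```text
t: 9.2
tcp_pos: [0.3899, 0.3657, 0.0951]
orientation: [-3.141, -0.0, 0.105]
contact_force: [-0.1, 0.5, -0.2]
width: 1.004
finger_force: 0.0
```

Emit:
{"op": "step_arm", "data": {"rows": [[0,0,0,0.2,0,0,0],[0,0,0,0.4,0,0,0],[0,0,0,0.48,0,0,0],[0,0,0,0.48,0,0,0],[0,0,0,0.48,0,0,0]]}}

```text
t: 9.7
tcp_pos: [0.3896, 0.3659, 0.0489]
orientation: [-3.141, -0.001, 0.106]
contact_force: [0.6, 0.9, -0.1]
width: 1.0
finger_force: 0.0
```

Emit:
{"op": "step_arm", "data": {"rows": [[1,0,0,0,0,0,0],[1,0,0,0,0,0,0],[1,0,0,0,0,0,0],[1,0,0,0,0,0,0],[1,0,0,0,0,0,0],[1,0,0,0,0,0,0],[1,0,0,0,0,0,0],[1,0,0,0,0,0,0]]}}

```text
t: 10.5
tcp_pos: [0.3891, 0.3661, 0.0492]
orientation: [-3.14, -0.001, 0.107]
contact_force: [-1.3, 0.5, 5.7]
width: 0.53
finger_force: 62.3
```

```bash
python3 - <<'E'
from h import *
o=manip.get_obs();print(o["tcp_pos"],o["orientation"],o["width"],o["finger_force"])
E
```

```text
[0.3891 0.3661 0.0492] [-3.1403 -0.0014  0.1066] 0.5300371829191001 62.29155421257019
```

Emit:
{"op": "step_arm", "data": {"rows": [[1,0,0,-0.15,0,0,0],[1,0,0,-0.4,0,0,0],[1,0,0,-0.7,0,0,0],[1,0,0,-1,0,0,0]]}}

```text
t: 10.9
tcp_pos: [0.3882, 0.3649, 0.1486]
orientation: [3.14, 0.001, 0.106]
contact_force: [1.9, 0.5, -1.1]
width: 0.53
finger_force: 61.6
```

Emit:
{"op": "step_arm", "data": {"rows": [[1,0,0,-0.35,0,0,0],[1,0,0,-0.7,0,0,0],[1,0,0,-1,0,0,0]]}}

```text
t: 11.2
tcp_pos: [0.3885, 0.3652, 0.2498]
orientation: [-3.141, 0.0, 0.106]
contact_force: [0.3, 0.9, -1.6]
width: 0.529
finger_force: 61.6
```

Emit:
{"op": "step_arm", "data": {"rows": [[1,0,0,-0.35,0,0,0],[1,0,0,-0.7,0,0,0],[1,0,0,-0.71,0,0,0]]}}

```text
t: 11.5
tcp_pos: [0.3899, 0.3663, 0.3241]
orientation: [-3.136, -0.006, 0.106]
contact_force: [0.4, -0.6, -0.0]
width: 0.53
finger_force: 61.6
```

Emit:
{"op": "step_arm", "data": {"rows": [[1,0.15,0.2,0,0,0,0],[1,0.35,0.5,0,0,0,0],[1,0.62,0.86,0,0,0,0]]}}

```text
t: 11.8
tcp_pos: [0.4591, 0.2862, 0.3183]
orientation: [3.141, 0.002, 0.109]
contact_force: [0.2, 0.6, -0.0]
width: 0.531
finger_force: 61.6
```

Emit:
{"op": "step_arm", "data": {"rows": [[1,0.2,0.29,0,0,0,0],[1,0.4,0.58,0,0,0,0],[1,0.62,0.86,0,0,0,0]]}}

```text
t: 12.1
tcp_pos: [0.5305, 0.2062, 0.3182]
orientation: [3.141, 0.002, 0.106]
contact_force: [0.1, 1.4, -0.5]
width: 0.531
finger_force: 61.6
```

Emit:
{"op": "step_arm", "data": {"rows": [[1,0.2,0.29,0,0,0,0],[1,0.4,0.58,0,0,0,0],[1,0.62,0.86,0,0,0,0]]}}

```text
t: 12.4
tcp_pos: [0.6014, 0.1275, 0.3182]
orientation: [-3.142, 0.002, 0.106]
contact_force: [0.2, 0.6, -1.3]
width: 0.529
finger_force: 61.6
```

Emit:
{"op": "step_arm", "data": {"rows": [[1,0.2,0.29,0,0,0,0.02],[1,0.4,0.5,0,0,0,0.05],[1,0.55,0.75,0,0,0,0.08],[1,0.62,0.86,0,0,0,0.08],[1,0.62,0.86,0,0,0,0.08],[1,0.62,0.86,0,0,0,0.08]]}}

```text
t: 13.0
tcp_pos: [0.6716, 0.05, 0.3185]
orientation: [3.142, 0.001, -0.144]
contact_force: [0.9, -0.3, -0.8]
width: 0.528
finger_force: 61.7
```

```bash
python3 - <<'E'
from h import *
im,d=optics.get_image("side"); np.savez("side4.npz",im=im,d=d)
cv2.imwrite("pics/b4.png",cv2.resize(im[90:250,200:350],(560,600),interpolation=cv2.INTER_CUBIC)[:,:,::-1])
o=manip.get_obs();print(o["tcp_pos"],o["orientation"],o["width"],o["finger_force"])
E
```

```text
[0.6714 0.0504 0.319 ] [-3.1414  0.0007 -0.1436] 0.5295729246709697 61.649590730667114
```

View pics/b4.png

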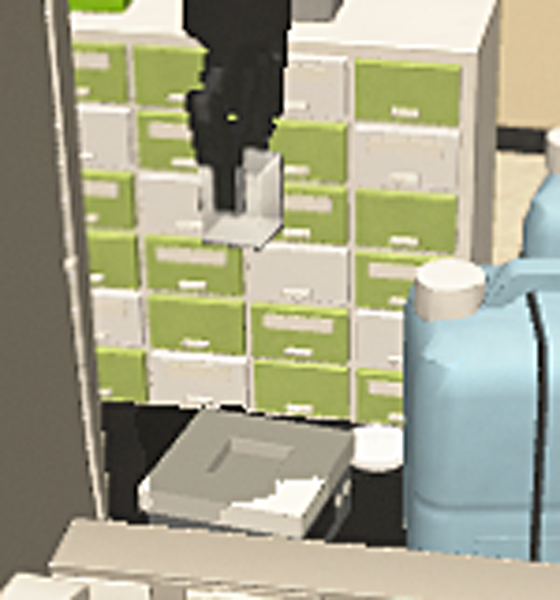

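The fresh cell is held upright at crop (240,200) above the empty well at (255,455). I'll lower to a check height.

Emit:
{"op": "step_arm", "data": {"rows": [[1,0,0,0.3,0,0,0],[1,0,0,0.6,0,0,0],[1,0,0,0.9,0,0,0],[1,0,0,0.9,0,0,0]]}}

```text
t: 13.45
tcp_pos: [0.6689, 0.0508, 0.2246]
orientation: [3.14, 0.009, -0.143]
contact_force: [-0.4, 0.4, -2.0]
width: 0.527
finger_force: 61.6
```

Emit:
{"op": "step_arm", "data": {"rows": [[1,0,0,0.2,0,0,0],[1,0,0,0.4,0,0,0],[1,0,0,0.55,0,0,0],[1,0,0,0.55,0,0,0],[1,0,0,0.55,0,0,0],[1,0,0,0.55,0,0,0]]}}

```text
t: 14.05
tcp_pos: [0.6727, 0.05, 0.1767]
orientation: [-3.141, -0.003, -0.144]
contact_force: [0.2, 0.5, -0.8]
width: 0.528
finger_force: 61.6
```

```bash
python3 - <<'E'
from h import *
im,d=optics.get_image("side"); np.savez("side5.npz",im=im,d=d)
b=cv2.resize(im[160:235,230:305],(600,600),interpolation=cv2.INTER_CUBIC)
cv2.imwrite("pics/b5.png",b[:,:,::-1])
o=manip.get_obs();print(o["tcp_pos"],o["orientation"],o["width"],o["finger_force"])
im,d=optics.get_image("top"); np.savez("top5.npz",im=im,d=d)
C=cloud("top",d); m=(abs(C[...,0]-.67)<.1)&(abs(C[...,1]-.05)<.1)&(C[...,2]<.19)&(C[...,2]>.07); print("top visible px",m.sum())
# side cloud of cell
q=np.load("side5.npz");C=cloud("side",q["d"]);P=C[(abs(C[...,0]-.67)<.045)&(abs(C[...,1]-.05)<.045)&(C[...,2]>.115)&(C[...,2]<.135)]; print(len(P),rect(P))
E
```

```text
[0.6726 0.05   0.1763] [-3.1407 -0.003  -0.1446] 0.5275536995478631 61.57576560974121
top visible px 985
49 (array([661.7,  63.4]), array([62.7, 34. ]), 35.0)
```

View pics/b5.png

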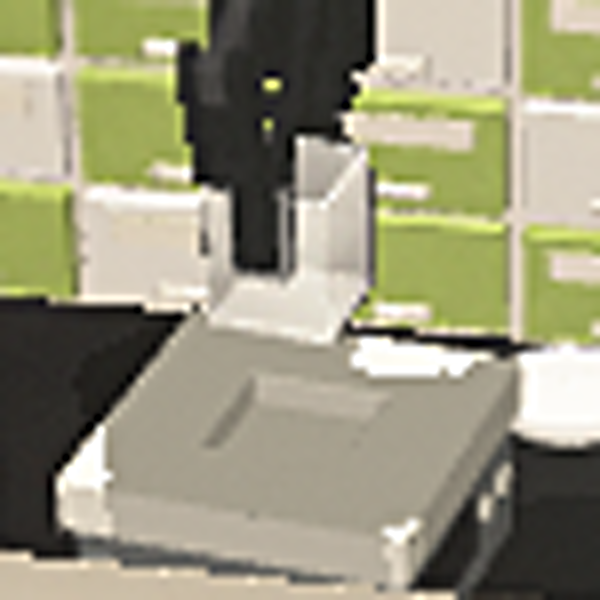

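The side crop shows the cell's base at FL (210,318) and FR (335,342). The well mouth is at back-left (256,372), back-right (393,394) and front-left (204,448). I'll turn these into a relative offset.

```bash
python3 - <<'E'
from h import *
f=lambda P:[((u+.5)/8-.5+230,(v+.5)/8-.5+160) for u,v in P]
w=onplane("side",f([(256,372),(393,394),(204,448)]),.08)
c=onplane("side",f([(210,318),(335,342),(372,290)]),.1273)
ang=lambda p:np.degrees(np.arctan2(p[1],p[0]))
for n,k in(("well",w),("cell",c)):
    print(n,k[:,:2]*1000,[round(np.linalg.norm(a)*1000,1) for a in(k[0]-k[1],k[0]-k[2],k[1]-k[2])])
print("well ctr",(w[1]+w[2])/2,"ang",ang(w[0]-w[1]),"cell ctr(FL,BR)",(c[0]+c[2])/2,ang(c[0]-c[1]))
yw=np.radians(-8.2); ex=np.array([np.cos(yw),np.sin(yw)]); ey=np.array([-ex[1],ex[0]])
print("well from back edge",(w[0]+w[1])[:2]/2+.026*ey,"cell from front edge",(c[0]+c[1])[:2]/2-.023*ey)
# predicted pixels for the cell at hypothesised centres, top crop for check
im=np.load("top5.npz")["im"]; cv2.imwrite("pics/b6.png",cv2.resize(im[120:220,365:465],(600,600),interpolation=cv2.INTER_CUBIC)[:,:,::-1])
E
```

```text
well [[693.1979  17.1819]
 [640.5761  24.1504]
 [699.4482  72.5357]] [np.float64(53.1), np.float64(55.7), np.float64(76.2)]
cell [[697.7245  61.7459]
 [650.7912  70.8112]
 [645.5776  32.3261]] [np.float64(47.8), np.float64(59.9), np.float64(38.8)]
well ctr [0.67   0.0483 0.08  ] ang -7.543522553073751 cell ctr(FL,BR) [0.6717 0.047  0.1273] -10.93229554190813
well from back edge [0.6706 0.0464] cell from front edge [0.671  0.0435]
```

View pics/b6.png

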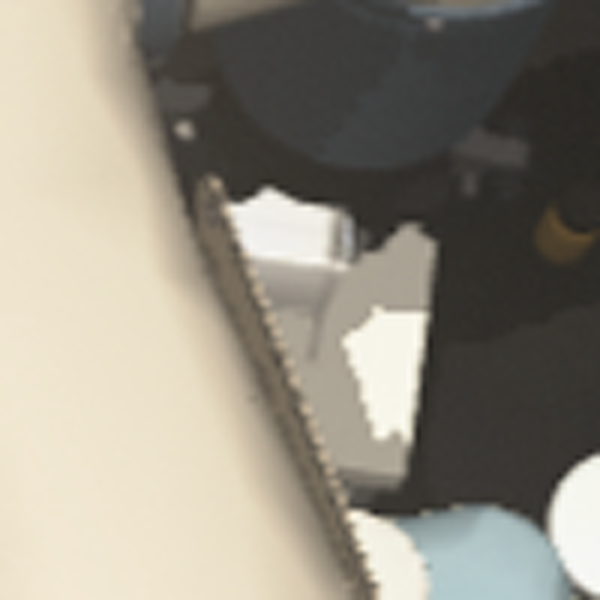

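Emit:
{"op": "step_arm", "data": {"rows": [[1,0,-0.01,0.08,0,0,0],[1,0,-0.01,0.16,0,0,0],[1,0,-0.01,0.24,0,0,0],[1,0,-0.01,0.31,0,0,0],[1,0,-0.01,0.36,0,0,0],[1,0,-0.01,0.36,0,0,0],[1,0,-0.01,0.36,0,0,0],[1,0,-0.01,0.36,0,0,0],[1,0,-0.01,0.36,0,0,0],[1,0,-0.01,0.36,0,0,0]]}}

```text
t: 15.15
tcp_pos: [0.6721, 0.0507, 0.1386]
orientation: [-3.141, -0.001, -0.145]
contact_force: [-0.5, -0.2, -1.9]
width: 0.531
finger_force: 61.6
```

```bash
python3 - <<'E'
from h import *
im,d=optics.get_image("side"); np.savez("side6.npz",im=im,d=d)
cv2.imwrite("pics/b7.png",cv2.resize(im[170:235,235:300],(600,600),interpolation=cv2.INTER_CUBIC)[:,:,::-1])
o=manip.get_obs();print(o["t"],o["tcp_pos"],o["orientation"],o["width"],o["finger_force"],o["contact_force"])
# expected outlines (tcp-centred cell base, well mouth) in crop pixels for comparison by eye
E
```

```text
15.2 [0.672  0.0507 0.1385] [-3.1414 -0.0004 -0.1451] 0.5292067978619018 61.57570481300354 [ 0.6459  0.0071 -0.715 ]
```

View pics/b7.png

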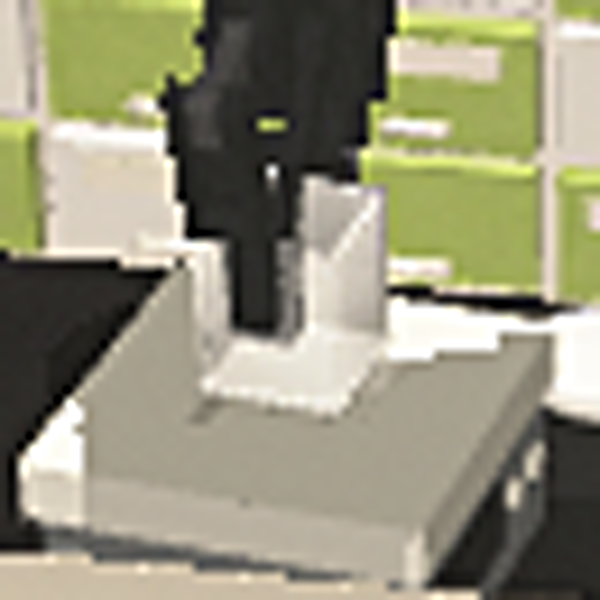

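```bash
python3 - <<'E'
from h import *
k=600/65; f=lambda P:[((u+.5)/k-.5+235,(v+.5)/k-.5+170) for u,v in P]
w=onplane("side",f([(193,419)]),.08)[0]; c=onplane("side",f([(203,390),(340,413)]),.0893)
yw=np.radians(-8.2); R=np.array([[np.cos(yw),np.sin(yw)],[-np.sin(yw),np.cos(yw)]])
print("well FL minus cell FL in well axes (want 3,3 mm):",R@(w-c[0])[:2]*1000, np.degrees(np.arctan2(*(c[0]-c[1])[[1,0]])), np.linalg.norm(c[0]-c[1]))
E
```

```text
well FL minus cell FL in well axes (want 3,3 mm): [2.6152 2.8659] -7.969759073811306 0.04497380696061549
```

The cell is centred to within about half a millimetre, square with the well and about 9 mm above it. I'll hand in.

Emit:
{"op": "step_arm", "data": {"rows": [[1,0,0,0,0,0,0],[1,0,0,0,0,0,0],[1,0,0,0,0,0,0],[1,0,0,0,0,0,0],[1,0,0,0,0,0,0]]}}

```text
t: 15.7
tcp_pos: [0.6719, 0.0507, 0.1383]
orientation: [3.142, 0.0, -0.145]
contact_force: [0.8, 1.0, -1.1]
width: 0.53
finger_force: 61.6
```

```bash
python3 -c "
from rig import manip
print(manip.get_obs()['tcp_pos']); print(manip.hand_in())"
```

```text
[0.67193207 0.0506976  0.1382709 ]
the job is handed in; nothing more can be done
None
```

I handed the job in at about 15.7 s (no verdict was returned): the used cell is upright in the discard box, and the fresh cell is still gripped, upright, square with the well, centred to about 0.5 mm by the last image and about 9 mm above its mouth.

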